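# Tip the swatch block flat, square it up and tip the marking template over it

### The job

In the hinged hole-marking jig the leather swatch block stands on its long edge. Using only pushes, with nothing gripped or lifted, tip the block over towards the hinge so that it lies flat, push it snug into the corner between the back rail and the side stop, and then tip the raised template plate over so that it closes fully over the block. Leave the other things on the desk where they are.

Things in the scene. Friction and masses are not known exactly. Their poses are not given: they have to be found in the camera images.
- jig: the hole-marking jig, fixed to the desk. Its frame (mm): origin on the desk, z up, +x towards its hinge and back rail, +y towards its side stop. Plywood bed x -90 to 70, y -100 to 70, top at z 12. Wooden back rail along y (y -70 to 70): inner face x 35, top z 26.5. Aluminium side stop (x -26 to 34, y 45 to 57): inner face y 45, top z 22
- home (a point): where the block's centre belongs (jig frame x 12, y 0, z 18.5 mm; axes as the jig): the block lies flat on the bed, one long side against the back rail, one end against the side stop
- block_mid (a point): centre of the loose riveted leather swatch block, 46 (its x) x 90 (its y) x 13 mm (its z), about 90 g. It starts on the bed on a 90 x 13 mm edge, 46 mm high, z level and away from the rail, up to 11 degrees off parallel to the rail, centre 65 to 81 mm from the rail face and 14 to 32 mm short of home along the rail. Pushed near its top towards the rail it topples flat, z up, short of the rail
- swatch_block: the same swatch block; origin at the middle of its underside (a 46 x 90 mm face), axes as for block_mid
- template (a joint): hinge angle (rad) of the 200 g template: 0 = level, closed; 1.57 = upright; it starts at 1.68 to 2.1, leaning back away from the block. The hinge is stiff: within 0.6 rad of upright the plate stays where left; pushed forward below about 0.9 rad it falls shut by itself at about 1 rad/s
- hinge_axis (a point): middle of the template's hinge axis, which runs along the jig's y (jig frame x 42, z 29.5 mm). The template is an aluminium plate with holes, 4 mm thick, 60 mm deep from the axis, y -56 to 60; closed, its underside is 15.5 mm above the bed. Lips on its front edge and -y end reach 8 mm below the underside; they pass the block with 4 mm of room when it is home, else they land on it
- template_tab (a point): middle of the rolled outer edge of the template's thumb tab (44 mm wide, 4 mm thick, at the middle of the plate's edge opposite the hinge), 74 mm from the hinge axis
- sanding_block: bystander: brown cork sanding block 41 x 76 x 25 mm lying on the desk, origin under its centre
- wax_block: bystander: small yellow wax block 35 x 55 x 18 mm, origin under its centre
- tape_roll: bystander: roll of tape, 90 mm across, 18 mm high, lying flat, origin under its centre
- glue_bottle_0: bystander: white glue bottle with a nozzle, 48 mm across, 141 mm tall, upright, origin under its centre; the nearer of two alike
- glue_bottle_1: bystander: the farther of the two alike glue bottles, origin under its centre
There are look-alikes about, which are no part of the job. There is more than one size of the swatch_block; the job needs the larger.

How it is judged:
On the way:
1. the block lies flat, home in the corner of rail and side stop, with the template still up (x of block_mid in the frame of jig above 0.009 m and y of block_mid in the frame of jig above -0.003 m and z of block_mid in the frame of jig below 0.022 m and angle between block_mid's own z axis and vertical below 0.1 rad and angle between the y axis of block_mid and the y axis of jig, either way round below 0.06 rad and value of joint template above 0.8 rad), for 0.2 s.
At the end, for the whole second after the job is handed in: the block lies flat (its z axis within 0.1 rad of up) and home in the corner (within 3 mm of the rail and of the side stop, within 0.06 rad of parallel, at rest) and the template is closed over it (hinge angle under 0.05 rad) (x of block_mid in the frame of jig above 0.009 m and y of block_mid in the frame of jig above -0.003 m and z of block_mid in the frame of jig below 0.022 m and angle between block_mid's own z axis and vertical below 0.1 rad and angle between the y axis of block_mid and the y axis of jig, either way round below 0.06 rad and value of joint template below 0.05 rad and linear speed of swatch_block below 0.01 m/s); the robot touches nothing.
It fails at once if the block is lifted (its centre over 10 mm above its starting height, or, lying flat, over 15 mm above where it lies) (height (world z) of block_mid above 0.045 m or (angle between block_mid's own z axis and vertical below 0.3 rad and height (world z) of block_mid above 0.034 m)).
It fails at once if the sanding block, wax block, tape roll or a glue bottle is moved by over 20 mm (distance of any of sanding_block, wax_block, tape_roll, glue_bottle_0, glue_bottle_1 from where it was at the start of the episode above 0.02 m).
It also fails if it takes over 54 s, if anything falls off the work surface, if the arm or the gripper's body presses on something with over 40 N, if the wrist force passes 120 N, or if a joint passes its speed limit or range.

### The arm

A 7-joint arm with a two-finger parallel gripper is mounted at the origin on the work surface; the furniture and walls round the work are solid. World frame = base frame: x ahead of the robot, y to its left, z up, the work surface at z = 0. Lengths are in m, angles in rad, forces in N, time in s.
With the tool pointing down it reaches from about 0.4 to 0.85 m from the base axis. Payload 4.5 kg.
Tool frame: the origin (TCP) lies at the very end of the fingers, on their centre line; the grasp point (between the pads) lies 19 mm behind it (tcp_to_grasp is the z of the grasp point in the tool frame, in m); z points along the fingers, y is the line along which they close (so a half turn about z gives the same grasp; the last joint's range is limited). The gripper opens to 88 mm and grips with 3 to 60 N. Pads are 18 mm wide; open, the fingers measure 123 mm over their backs; the gripper's body (75 mm by 187 mm) begins 45 mm behind the grasp point.
Start: joints at [1.175, 0.689, -0.195, 1.565, 0.157, 0.902, -0.215], TCP at [0.26, -0.568, 0.239] pointing down, gripper open.
Joint ranges: [-3.01, 3.01], [-0.46, 2.08], [-1.47, 1.51], [0.13, 2.56], [-1, 4.14], [0.04, 2.09], [-2.66, 2.66]. Speed limits (rad/s): [2.57, 2.57, 3.14, 3.14, 3.14, 3.14, 3.14].

### API

Orientations are given as a unit quaternion [x, y, z, w].
In Python, from plant import * gives the robot as it stands. The module is installed in compiled form; this text tells all that it offers.
- The arm moves only by the shell command python3 -m jog 'ROWS' [OPENING] [FORCE]. ROWS is JSON, a list that holds one entry, the list of rows, each a list of 6 numbers: the shift along the tool's x, y, z in m, then the turn, a rotation vector about the tool's x, y, z in rad. In form: [[[dx, dy, dz, ax, ay, az], ...]]. A call has 1 to 12 rows; each row shifts and turns the commanded pose from where the row before left it, along the tool's axes as they then stand; what a row does not reach is not made up. A row lasts 1/8 s, in which the tool goes at most 62.5 mm and 10.7 degrees, less where a joint would pass 70% of its speed; a pose out of reach is approached as far as the arm can. A call with a gripper value outside its range is refused whole. OPENING is the finger opening in m, from 0 to 0.0881, set as the call begins (- or left out, the last holds). The fingers move at their own pace and stop on an object; FORCE is the grip in N (left out, the last holds). Time passes only in rows, so rows that do not move let the fingers close. It gives the time, the measured TCP pose, the force, the opening and the grip force at its end, in the units of the state.
- get_state(): the state, without advancing time (a new reading comes with each control period).
- snapshot(name): name is "scene" or "top" or "wrist"; returns a dict with "frame" (400x640x3 uint8, red, green, blue), "mtx" (3x3 intrinsics, pixels), "xyz" and "orientation" of the camera in the world; the wrist camera has in their place "mount" (4x4, takes a point from camera to tool coordinates, whose origin is the TCP and whose axes are the flange's). Camera axes: x right, y down, z forward; pixel columns grow to the right and rows downward; lengths in m; the calibration is good to about 2 mm. The wrist camera is an equidistant fisheye: a pixel r from the principal point sees the ray r / f radians off the axis. A picture is of the moment at which its call begins: read the wrist's pose just before it. There is no depth.
- finish_job(): hands the job in; it is judged then, once.
The state is a dict: "clock": time; "q": joint angles; "qd": joint speeds; "joint_torque": joint torques, N m; "tool_pos": TCP position; "eef_rot": TCP orientation; "contact_force": force on the tool from outside, world axes, zero at the start; "moment": the same for the moment, N m; "opening": opening from 0.0 (shut) to 1.0 (fully open); "finger_force": force on a finger pad.
Only numpy, scipy, OpenCV 4.12 (cv2) and the standard library are available. Lean on these libraries where they do the work, as an engineer would, in place of code of your own. Each camera call takes 0.05 s, during which the arm holds its last target. There are 200 camera calls.

## Working session

There is one attempt and no reset: what is moved stays moved. The work goes in short steps, Python scripts to look and compute and a shell command to move; the robot and the scene stay as the last step left them, time stands still between calls to the robot, and variables do not carry over. Pictures are saved under pics/ and viewed, at most 10 in all, crops included, and the job is handed in when it is done.

```bash
mkdir -p pics
python3 - <<'E'
from plant import *
import cv2
s=get_state();print(s)
for n in("scene","top"):
    d=snapshot(n);cv2.imwrite(f"pics/{n}0.png",d["frame"][:,:,::-1]);print(n,d["mtx"],d["xyz"],d["orientation"])
E
```

```text
{'clock': 0.0, 'q': array([ 1.17482879,  0.68995261, -0.19452474,  1.56636376,  0.1573009 ,
        0.90249499, -0.2151101 ]), 'qd': array([ 7.07427949e-04, -1.03758495e-03, -2.74710365e-04, -3.52398675e-04,
        6.11096833e-04, -1.35298914e-05,  1.09133994e-03]), 'joint_torque': array([ 2.70157607e-04, -5.27549815e+01, -1.26691595e+00, -1.53426558e+01,
       -5.27223281e-02,  6.48398098e-03,  1.66529562e-04]), 'tool_pos': array([ 0.26010451, -0.56760028,  0.23792463]), 'eef_rot': array([ 9.76991651e-01,  2.13275599e-01, -2.57885835e-04, -8.75903988e-04]), 'contact_force': array([-0.50078222,  0.40772624,  0.92965645]), 'moment': array([-0.00031562, -0.05753557, -0.05835144]), 'finger_force': 0.0, 'opening': 0.9998174116591557}
scene [[470.80594854   0.         310.83738804]
 [  0.         470.80594854 194.00337976]
 [  0.           0.           1.        ]] [-0.13136595 -0.86001361  0.60987183] [ 0.80884249 -0.31432475  0.16960576 -0.46712703]
top [[486.25194154   0.         319.58985494]
 [  0.         486.25194154 191.82466409]
 [  0.           0.           1.        ]] [ 0.27212405 -0.12435383  1.14564668] [-0.66594777  0.73664226 -0.08819174  0.07806387]
```

View pics/scene0.png

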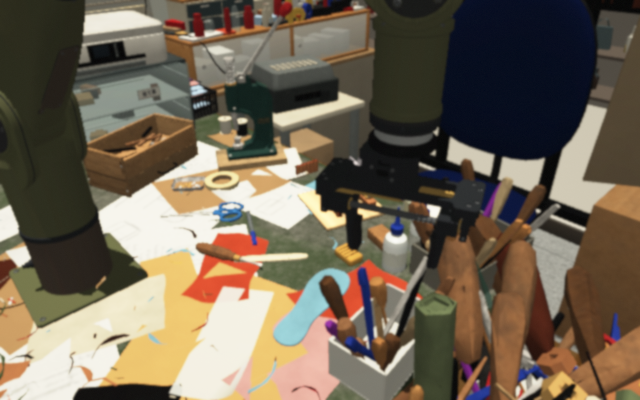

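View pics/top0.png

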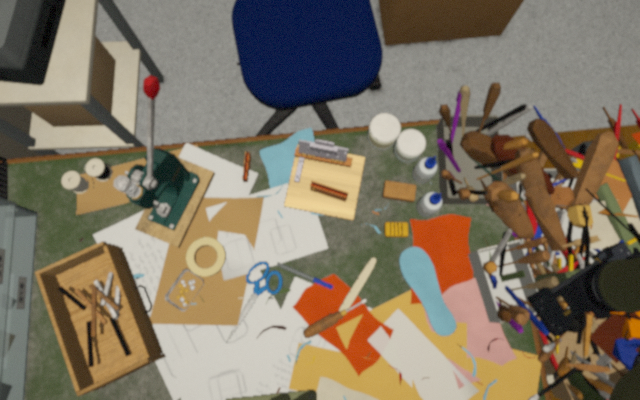

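The top view shows the jig at about (325,180), with the block standing at (328,190) and the template near (325,152). The sanding block is at (398,190), the wax at (397,230), the bottles at (427,167) and (430,203), and the tape at (205,257). I'll zoom in on the jig.

Run:
```python
import cv2
im=cv2.imread("pics/top0.png")[130:230,270:420]
cv2.imwrite("pics/crop0.png",cv2.resize(im,None,fx=5.3,fy=5.3,interpolation=cv2.INTER_CUBIC))
```

```text
(no output)
```

View pics/crop0.png

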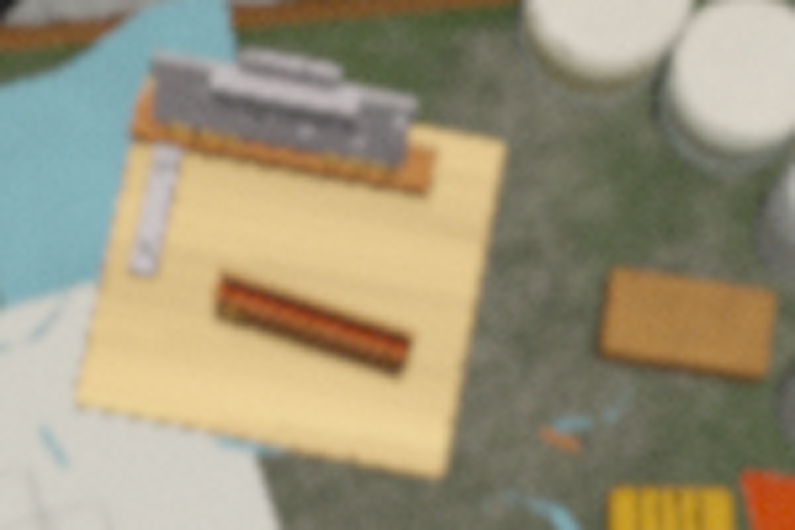

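The crop shows the bed corners at about (77,405), (443,478) and (505,142). The block's top runs from (222,285) to (410,345). The side stop is at (155,210) and the raised plate at (280,110). Next I'll measure the jig and block poses.

```bash
cat > h.py <<'E'
from plant import *
import numpy as np, cv2
from scipy.spatial.transform import Rotation as R
def ray(d,px,z):
    c=np.linalg.inv(d["mtx"])@np.array([px[0],px[1],1.]); v=R.from_quat(d["orientation"]).as_matrix()@c
    o=np.array(d["xyz"]); return o+v*(z-o[2])/v[2]
def proj(d,p):
    c=R.from_quat(d["orientation"]).as_matrix().T@(np.asarray(p)-d["xyz"]); u=d["mtx"]@c; return u[:2]/u[2]
E
python3 - <<'E'
from h import *
from scipy.optimize import least_squares
d=snapshot("top")
k=lambda x,y:(270+(x+.5)/5.3-.5,130+(y+.5)/5.3-.5)
cs=[((77,405),(-90,70)),((443,478),(-90,-100)),((505,142),(70,-100))]
W=np.array([ray(d,k(*a),.012)[:2] for a,b in cs]);J=np.array([b for a,b in cs])/1000
print("sides",np.linalg.norm(W[0]-W[1]),np.linalg.norm(W[1]-W[2]))
def f(p):
    c,s=np.cos(p[2]),np.sin(p[2]);return (J@np.array([[c,s],[-s,c]])+p[:2]-W).ravel()
r=least_squares(f,[.3,-.1,0]);p=r.x;print("jig",p,np.degrees(p[2]),"res mm",r.fun*1e3)
c,s=np.cos(p[2]),np.sin(p[2]);M=np.array([[c,-s],[s,c]]);np.save("jig.npy",p)
toj=lambda w:(M.T@(w[:2]-p[:2]))*1000
print("stop near-left,near-right", [toj(ray(d,k(*q),.022)) for q in((130,270),(153,275),(182,148))])
print("rail top right front",toj(ray(d,k(430,192),.0265)))
# block mask
hsv=cv2.cvtColor(d["frame"],cv2.COLOR_RGB2HSV)
m=((hsv[:,:,2]<150)&(hsv[:,:,1]>90)).astype(np.uint8);m2=np.zeros_like(m);m2[180:203,308:350]=m[180:203,308:350]
n,l,st,ce=cv2.connectedComponentsWithStats(m2);i=1+st[1:,4].argmax();ys,xs=np.nonzero(l==i);print(st[i],cv2.minAreaRect(np.c_[xs,ys].astype(np.float32)))
for n,q in dict(farL=(222,275),farR=(412,338),nearL=(218,297),nearR=(405,358)).items(): print(n,"top",toj(ray(d,k(*q),.058)),ray(d,k(*q),.058))
for q in((224,320),(400,376)): print("base",toj(ray(d,k(*q),.012)))
for n,q in dict(tabL=(240,55),tabR=(340,75),pl=(155,55),pr=(415,100)).items():
  print(n,[toj(ray(d,k(*q),z)).round(1) for z in(.08,.09,.1)])
for n,q,z in(("sand",(398,190),.025),("wax",(397,230),.018),("b0",(430,203),.1),("b1",(427,167),.1),("tape",(205,257),.018)): print(n,ray(d,q,z),toj(ray(d,q,z)))
E
```

```text
sides 0.16722727969932052 0.16007741312999577
jig [ 0.58275697 -0.15835326 -0.29457169] -16.877714695136554 res mm [-0.13724658  1.86573107  0.0597221  -1.09498777  0.0775245  -0.77074328]
stop near-left,near-right [array([-25.83284725,  56.69851907]), array([-26.11430797,  46.05215029]), array([35.09328132, 45.19120053])]
rail top right front [ 34.98026867 -69.49236773]
[311 186  35  15 135] ((327.9000244140625, 193.3000030517578), (36.049964904785156, 3.7947325706481934), 18.434947967529297)
farL top [-29.308316    13.19441637] [ 0.5585418  -0.13721809  0.058     ]
farR top [-41.10770229 -73.22007521] [ 0.52216193 -0.21648469  0.058     ]
nearL top [-39.35466878  12.96047308] [ 0.54886026 -0.1345252   0.058     ]
nearR top [-50.44955016 -71.8410343 ] [ 0.51362285 -0.21245283  0.058     ]
base [-38.04140183  11.16916897]
base [-48.21316748 -71.72692924]
tabL [array([63.9, 23.5]), array([60.5, 22.8]), array([57., 22.])]
tabR [array([ 63.3, -21. ]), array([ 59.9, -21.4]), array([ 56.4, -21.7])]
pl [array([56.8, 59.9]), array([53.4, 58.8]), array([49.9, 57.7])]
pr [array([ 58.4, -55.1]), array([ 54.9, -55.1]), array([ 51.5, -55.2])]
sand [ 0.5258513  -0.33989571  0.025     ] [  -1.74733089 -190.24422057]
wax [ 0.43208992 -0.32556565  0.018     ] [ -95.63052494 -203.75315143]
b0 [ 0.47261486 -0.39149648  0.1       ] [ -37.70943648 -255.07850447]
b1 [ 0.55493421 -0.39748702  0.1       ] [  42.80336763 -236.9112334 ]
tape [0.41426072 0.12445015 0.018     ] [-243.34486291  221.70257809]
```

```bash
cat >> h.py <<'E'
J=np.load("jig.npy"); RJ=R.from_euler("z",J[2])
def where():
    s=get_state();p=RJ.inv().apply(s["tool_pos"]-[J[0],J[1],0])*1000
    r=RJ.inv()*R.from_quat(s["eef_rot"]); a=r.as_matrix()
    print("t %.2f jig mm"%s["clock"],p.round(1),"head deg %.1f"%np.degrees(np.arctan2(a[1,0],a[0,0])),"tilt",a[:2,2].round(3),"F",RJ.inv().apply(s["contact_force"]).round(1),"open",round(s["opening"],2)); return p,r
def go(x,y,z,head):
    p,r=where();D=R.from_euler("z",head,degrees=True)*R.from_euler("x",180,degrees=True)
    print("shift now-axes",r.inv().apply(np.array([x,y,z])-p).round(1),"shift goal-axes",D.inv().apply(np.array([x,y,z])-p).round(1),"turn",(r.inv()*D).as_rotvec().round(3))
E
python3 -c "
from h import *
go(-80,-24.5,120,-7.9)"
```

```text
t 0.15 jig mm [-189.8 -485.4  238.1] head deg 41.5 tilt [-0.001  0.001] F [ 0.5  0.4 -0.5] open 1.0
shift now-axes [ 387.7 -272.3  118.4] shift goal-axes [  45.4 -471.6  118.1] turn [-0.001  0.001  0.862]
```

```bash
python3 -m jog '[[[0,0,-0.035,0,0,0],[0,0,-0.035,0,0,0],[0.039,-0.027,0,0,0,0],[0.039,-0.027,0,0,0,0],[0.039,-0.027,0,0,0,0],[0.039,-0.027,0,0,0,0],[0.039,-0.027,0,0,0,0],[0.039,-0.027,0,0,0,0],[0.039,-0.027,0,0,0,0],[0.039,-0.027,0,0,0,0],[0.039,-0.027,0,0,0,0],[0.037,-0.027,0,0,0,0]]]' 0.04; python3 -m jog '[[[0,0,0,0,0,0.172],[0,0,0,0,0,0.172],[0,0,0,0,0,0.172],[0,0,0,0,0,0.172],[0,0,0,0,0,0.174],[0,0,0,0,0,0]]]'; python3 -c "
from h import *
go(-80,-24.5,46,-7.9)"
```

```text
clock: 1.65
tool_pos: [0.5012, -0.1596, 0.3086]
eef_rot: [0.977, 0.213, -0.0, -0.0]
contact_force: [0.5, -0.7, 0.2]
opening: 0.455
finger_force: 0.0
clock: 2.4
tool_pos: [0.5005, -0.1609, 0.3085]
eef_rot: [0.977, -0.213, -0.0, 0.0]
contact_force: [-0.1, -0.4, -0.1]
opening: 0.455
finger_force: 0.0
t 2.40 jig mm [-78.  -26.3 308.5] head deg -7.8 tilt [-0.001 -0.   ] F [-0.  -0.4 -0.1] open 0.46
shift now-axes [ -2.1  -1.7 262.5] shift goal-axes [ -2.2  -1.5 262.5] turn [0.001 0.    0.002]
```

```bash
python3 -m jog '[[[-0.002,-0.002,0.05,0,0,0],[0,0,0.05,0,0,0],[0,0,0.05,0,0,0],[0,0,0.05,0,0,0],[0,0,0.04,0,0,0],[0,0,0.022,0,0,0],[0,0,0,0,0,0]]]'
python3 - <<'E'
from h import *
where();d=snapshot("wrist");cv2.imwrite("pics/w1.png",d["frame"][:,:,::-1]);print(d["mtx"],d["mount"])
E
```

```text
clock: 3.28
tool_pos: [0.4987, -0.1579, 0.0453]
eef_rot: [0.977, -0.213, -0.002, -0.0]
contact_force: [0.4, -0.6, 0.6]
opening: 0.452
finger_force: 0.0
t 3.27 jig mm [-80.5 -24.   45.3] head deg -7.7 tilt [-0.003  0.001] F [ 0.6 -0.4  0.6] open 0.45
[[309.70691629   0.         321.62409922]
 [  0.         309.70691629 196.46891281]
 [  0.           0.           1.        ]] [[-3.91201630e-04 -9.48104868e-01 -3.17957555e-01  8.29769656e-02]
 [ 9.99999916e-01 -3.31636740e-04 -2.41463643e-04 -5.79396938e-04]
 [ 1.23486448e-04 -3.17957623e-01  9.48104918e-01 -1.45591464e-01]
 [ 0.00000000e+00  0.00000000e+00  0.00000000e+00  1.00000000e+00]]
```

View pics/w1.png

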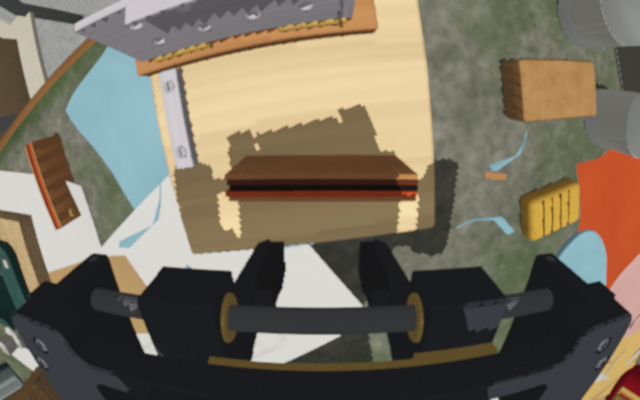

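The wrist view shows the block at (228–418, 185), parallel to the fingers and centred in front of them. The rail is at (260,45) and the stop at (175,115). Now I'll topple the block.

```bash
python3 -m jog '[[[0.010,0,0,0,0,0],[0.008,0,0,0,0,0],[0.006,0,0,0,0,0],[0.006,0,0,0,0,0],[0.006,0,0,0,0,0],[0.006,0,0,0,0,0],[0.006,0,0,0,0,0],[0.006,0,0,0,0,0],[0,0,0,0,0,0],[0,0,0,0,0,0]]]'
python3 - <<'E'
from h import *
where();d=snapshot("wrist");cv2.imwrite("pics/w2.png",d["frame"][:,:,::-1])
E
```

```text
clock: 4.58
tool_pos: [0.5484, -0.1809, 0.0466]
eef_rot: [0.977, -0.214, -0.0, -0.0]
contact_force: [0.2, 0.5, 0.3]
opening: 0.453
finger_force: 0.0
t 4.58 jig mm [-26.3 -31.5  46.6] head deg -7.9 tilt [-0. -0.] F [0.1 0.5 0.3] open 0.45
```

View pics/w2.png

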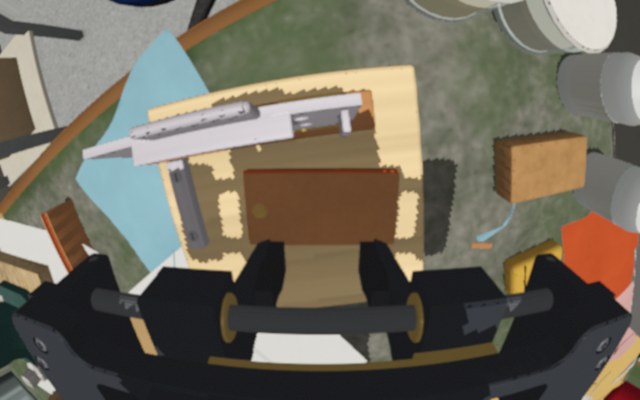

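The block now lies flat, with its far edge at (247–398,170), and the template is still up and seen edge-on. I'll measure the block's far edge in the wrist view.

```bash
cat >> h.py <<'E'
def wray(px,z):
    s=get_state();d=snapshot("wrist");K=d["mtx"];return wr(s,d,px,z)
def wr(s,d,px,z):
    K=d["mtx"];u=np.array([px[0]-K[0,2],px[1]-K[1,2]]);r=np.linalg.norm(u);t=r/K[0,0]
    c=np.r_[np.sin(t)*u/r,np.cos(t)];T=d["mount"];q=R.from_quat(s["eef_rot"])
    o=s["tool_pos"]+q.apply(T[:3,3]);v=q.apply(T[:3,:3]@c);p=o+v*(z-o[2])/v[2]
    return RJ.inv().apply(p-[J[0],J[1],0])*1000
E
python3 - <<'E'
from h import *
for p in((246,170),(398,169),(246,243),(399,243)):print(p,wray(p,.025).round(1))
go(-60,-31.5,40,0)
E
```

```text
(246, 170) [21.9  5.6 25. ]
(398, 169) [ 10.7 -79.6  25. ]
(246, 243) [-23.2  15.9  25. ]
(399, 243) [-36.2 -77.8  25. ]
t 4.83 jig mm [-26.2 -31.5  46.7] head deg -7.9 tilt [-0. -0.] F [ 0.3 -0.1  0. ] open 0.46
shift now-axes [-33.5   4.6   6.7] shift goal-axes [-33.8  -0.    6.7] turn [ 0.     0.    -0.138]
```

```bash
python3 -m jog '[[[-0.025,0,-0.01,0,0,-0.07],[-0.022,0,0,0,0,-0.068],[0,0,0.02,0,0,0],[0,0,0.019,0,0,0],[0,0,0,0,0,0]]]'; python3 -c "
from h import *
go(-24,-31.5,17,0)"
```

```text
clock: 5.45
tool_pos: [0.5047, -0.1625, 0.0163]
eef_rot: [0.989, -0.146, -0.001, -0.0]
contact_force: [0.8, 0.2, 0.3]
opening: 0.455
finger_force: 0.0
t 5.45 jig mm [-73.5 -26.6  16.3] head deg 0.0 tilt [-0.003 -0.   ] F [0.7 0.4 0.3] open 0.45
shift now-axes [49.5  4.9 -0.8] shift goal-axes [49.5  4.9 -0.7] turn [0.    0.003 0.001]
```

```bash
python3 -m jog '[[[0.010,0.005,-0.001,0,0,0],[0.010,0,0,0,0,0],[0.008,0,0,0,0,0],[0.006,0,0,0,0,0],[0.006,0,0,0,0,0],[0.005,0,0,0,0,0],[0.004,0,0,0,0,0],[0,0,0,0,0,0]]]'
python3 - <<'E'
from h import *
where();s=get_state();d=snapshot("wrist");np.savez("w3.npz",mtx=d["mtx"],mount=d["mount"],p=s["tool_pos"],r=s["eef_rot"]);cv2.imwrite("pics/w3.png",d["frame"][:,:,::-1])
E
```

```text
clock: 6.45
tool_pos: [0.5515, -0.1818, 0.0187]
eef_rot: [0.989, -0.147, 0.001, 0.0]
contact_force: [0.1, -0.7, -0.3]
opening: 0.455
finger_force: 0.0
t 6.45 jig mm [-23.1 -31.6  18.7] head deg 0.0 tilt [0.001 0.   ] F [ 0.3 -0.6 -0.3] open 0.45
```

View pics/w3.png

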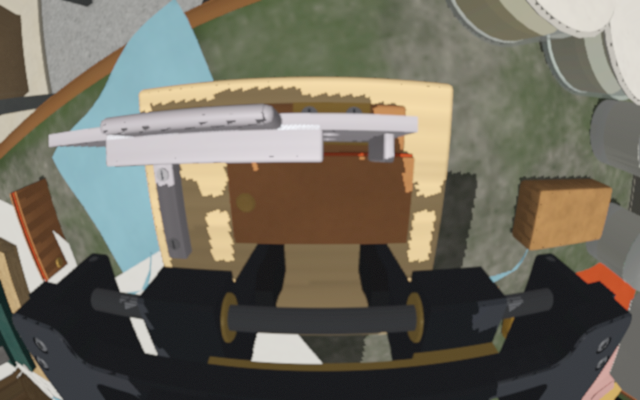

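The block now sits parallel to the rail: left edge px 230, right edge (410,240), near edge y≈243. The template is still upright. Next I'll locate the block's ends.

```bash
python3 - <<'E'
from h import *
d=snapshot("wrist");s=get_state()
for p in((230,200),(411,200),(228,243),(412,243)):print(p,wr(s,d,p,.025).round(1))
E
python3 -m jog '[[[-0.025,0,0,0,0,0],[0,0.03,0,0,0,0],[0,0.03,0,0,0,0],[0,0.015,0,0,0,0],[0,0,0,0,0,0]]]' 0; python3 -c "
from h import *
go(3,-105,18,0)"
```

```text
(230, 200) [11. 14. 25.]
(411, 200) [ 11.  -74.7  25. ]
(228, 243) [-12.7  17.8  25. ]
(412, 243) [-12.7 -77.9  25. ]
clock: 7.18
tool_pos: [0.5049, -0.2472, 0.0187]
eef_rot: [0.989, -0.148, 0.0, 0.0]
contact_force: [-0.0, 0.3, 0.1]
opening: 0.007
finger_force: 0.0
t 7.17 jig mm [ -48.7 -107.6   18.7] head deg -0.1 tilt [ 0. -0.] F [-0.1  0.3  0.1] open 0.01
shift now-axes [51.7 -2.7  0.8] shift goal-axes [51.7 -2.6  0.7] turn [ 0.    -0.    -0.002]
```

```bash
python3 -m jog '[[[0.026,0,0,0,0,0],[0.026,0,0,0,0,0],[0,-0.01,0,0,0,0],[0,-0.008,0,0,0,0],[0,-0.008,0,0,0,0],[0,-0.006,0,0,0,0],[0,-0.006,0,0,0,0],[0,-0.003,0,0,0,0],[0,0,0,0,0,0]]]'
python3 - <<'E'
from h import *
where();d=snapshot("wrist");cv2.imwrite("pics/w4.png",d["frame"][:,:,::-1])
d=snapshot("top");im=d["frame"][130:230,270:420,::-1];cv2.imwrite("pics/t4.png",cv2.resize(im,None,fx=5.3,fy=5.3,interpolation=cv2.INTER_CUBIC))
E
```

```text
clock: 8.3
tool_pos: [0.567, -0.2218, 0.0188]
eef_rot: [0.989, -0.146, 0.0, -0.0]
contact_force: [-0.0, -0.2, -1.1]
opening: 0.005
finger_force: 0.0
t 8.30 jig mm [  3.3 -65.3  18.8] head deg 0.0 tilt [0. 0.] F [ 0.1 -0.2 -1.1] open 0.01
```

View pics/w4.png

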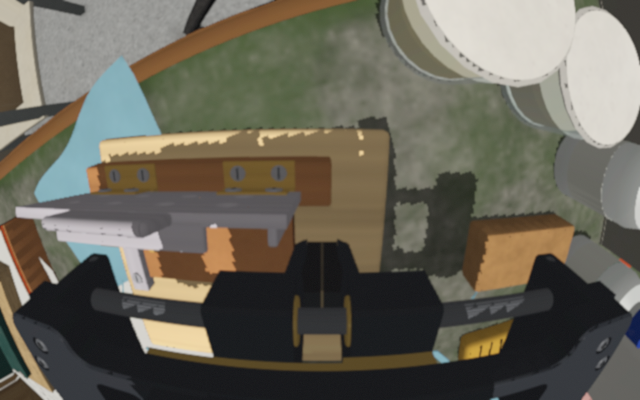

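The closed fingers are at the block's -y end (295,255), and the bystanders haven't moved. I'll keep pushing slowly until the force shows the block against the stop.

```bash
for i in 1; do python3 -m jog '[[[0,-0.002,0,0,0,0],[0,-0.002,0,0,0,0]]]'; python3 -m jog '[[[0,-0.002,0,0,0,0],[0,0,0,0,0,0]]]'; done
python3 - <<'E'
from h import *
where()
s=get_state();d=snapshot("wrist");cv2.imwrite("pics/w5.png",d["frame"][:,:,::-1])
E
```

```text
clock: 8.65
tool_pos: [0.5679, -0.2186, 0.0187]
eef_rot: [0.989, -0.147, -0.0, 0.0]
contact_force: [-0.1, -1.0, 0.3]
opening: 0.011
finger_force: 0.3
clock: 8.9
tool_pos: [0.5687, -0.2161, 0.0187]
eef_rot: [0.989, -0.146, 0.0, -0.0]
contact_force: [0.2, -0.1, -0.2]
opening: 0.004
finger_force: 0.0
t 8.90 jig mm [  3.3 -59.3  18.7] head deg 0.0 tilt [0. 0.] F [ 0.3 -0.  -0.2] open 0.0
```

```bash
for i in 1; do python3 -m jog '[[[0,-0.002,0,0,0,0],[0,-0.002,0,0,0,0]]]'|grep -E "clock|force";python3 -m jog '[[[0,-0.002,0,0,0,0]]]'|grep -E "clock|force"; done; python3 -c "
from h import *
where()
d=snapshot('wrist');im=d['frame'][150:300,80:340,::-1];cv2.imwrite('pics/w6.png',cv2.resize(im,None,fx=3,fy=3,interpolation=cv2.INTER_CUBIC))"
```

```text
clock: 9.2
contact_force: [-3.5, -6.9, 0.1]
finger_force: 3.8
clock: 9.32
contact_force: [-1.7, -10.4, 0.5]
finger_force: 5.3
t 9.32 jig mm [  3.6 -58.5  19. ] head deg -0.2 tilt [ 0.001 -0.006] F [  1.4 -10.5   0.5] open 0.0
```

View pics/w6.png

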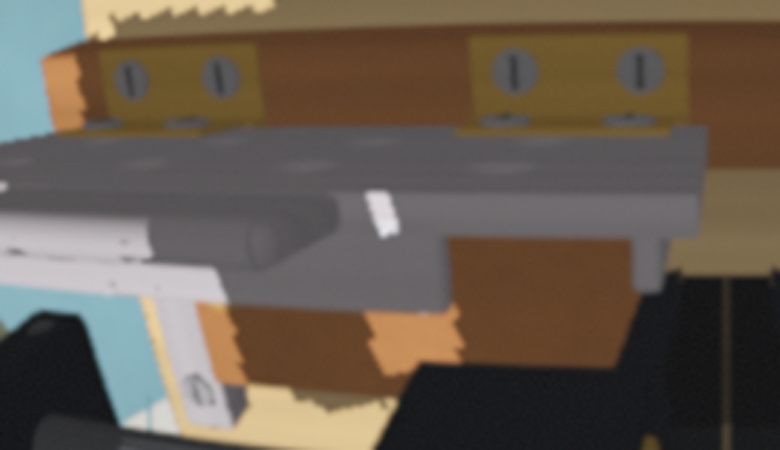

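The force rose to 10 N, so the block's left end is against the stop (195,305 in the crop). Now I'll go round and press it against the rail.

```bash
python3 -m jog '[[[0,0.008,0,0,0,0],[0,0.008,0,0,0,0],[-0.03,0,0,0,0,0],[-0.03,0,0,0,0,0],[0,-0.03,0,0,0,0],[0,-0.03,0,0,0,0],[0,-0.012,0,0,0,0],[0.015,0,0,0,0,0],[0.01,0,0,0,0,0],[0,0,0,0,0,0]]]' 0.04; python3 -c "
from h import *
go(-20,-2,18,0)"
```

```text
clock: 10.62
tool_pos: [0.5234, -0.133, 0.0166]
eef_rot: [0.99, -0.14, -0.032, -0.005]
contact_force: [-42.6, 20.8, 36.7]
opening: 0.451
finger_force: 24.7
t 10.62 jig mm [-64.2   7.   16.6] head deg 0.8 tilt [-0.064  0.001] F [-46.8   7.6  36.7] open 0.45
shift now-axes [43.9  9.6 -4.3] shift goal-axes [44.2  9.  -1.4] turn [-0.001  0.064  0.013]
```

```bash
python3 -c "
from h import *
d=snapshot('wrist');w=d['frame'];t=snapshot('top')['frame'][130:230,270:420]
cv2.imwrite('pics/w7.png',np.vstack([w[100:400,:,::-1],cv2.resize(t,(426,284),interpolation=cv2.INTER_CUBIC)[:,:,::-1][:, :640] if 0 else cv2.copyMakeBorder(cv2.resize(t,(450,300),interpolation=cv2.INTER_CUBIC),0,0,0,190,cv2.BORDER_CONSTANT)[:,:,::-1]]))
where()"
```

```text
t 10.72 jig mm [-64.2   7.   16.6] head deg 0.8 tilt [-0.064  0.001] F [-46.9   8.6  35.8] open 0.45
```

View pics/w7.png

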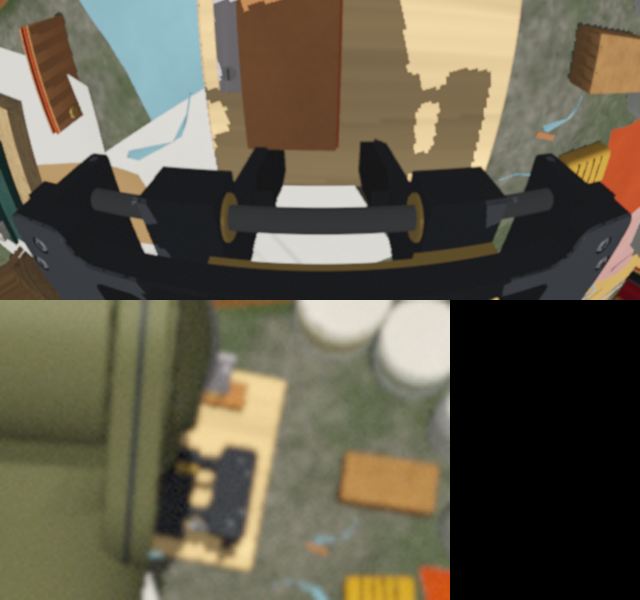

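The picture shows the block turned a quarter turn. Its long side now lies along the stop, from the rail out to x≈-55. Opening the fingers while backing off dragged its end round. I'll back off and measure, then turn it back by pushing its free end towards -y.

```bash
python3 -m jog '[[[-0.02,0,0,0,0,0],[0,0,0,0,0,0]]]'; python3 -c "
from h import *
where()"
```

```text
clock: 10.98
tool_pos: [0.5218, -0.134, 0.017]
eef_rot: [0.99, -0.143, -0.013, -0.003]
contact_force: [-15.2, 10.6, 5.2]
opening: 0.452
finger_force: 8.9
t 10.97 jig mm [-65.4   5.6  17. ] head deg 0.4 tilt [-0.026  0.002] F [-17.6   5.8   5.2] open 0.45
```

```bash
python3 -m jog '[[[-0.015,0,0,0,0,0],[-0.015,0,0,0,0,0],[0,0,-0.05,0,0,0],[0,0,-0.05,0,0,0],[0,0,-0.05,0,0,0],[0,0,0,0,0,0]]]' 0; python3 -c "
from h import *
s=get_state();d=snapshot('wrist');cv2.imwrite('pics/w8.png',d['frame'][:,:,::-1])
f=cv2.cvtColor(d['frame'],cv2.COLOR_RGB2HSV);m=((f[:,:,0]<12)&(f[:,:,1]>110)&(f[:,:,2]>40)&(f[:,:,2]<150)).astype(np.uint8)
m=cv2.morphologyEx(m,cv2.MORPH_OPEN,np.ones((5,5)));n,l,st,ce=cv2.connectedComponentsWithStats(m)
for i in range(1,n):
  if st[i,4]>600:
    ys,xs=np.nonzero(l==i);b=cv2.boxPoints(cv2.minAreaRect(np.c_[xs,ys].astype(np.float32)));print(st[i],[wr(s,d,q,.025)[:2].round(1) for q in b],b.round())
go(-45,68,60,0)"
```

```text
clock: 11.72
tool_pos: [0.5078, -0.1322, 0.1722]
eef_rot: [0.989, -0.146, 0.004, -0.0]
contact_force: [0.1, 0.8, -0.7]
opening: 0.002
finger_force: 0.0
t 11.78 jig mm [-80.8   3.1 170.2] head deg 0.1 tilt [0.004 0.001] F [-1.3  0.5 -1.2] open 0.01
shift now-axes [ 35.4 -64.7 110.5] shift goal-axes [ 35.8 -64.9 110.2] turn [-0.001 -0.004  0.001]
```

View pics/w8.png

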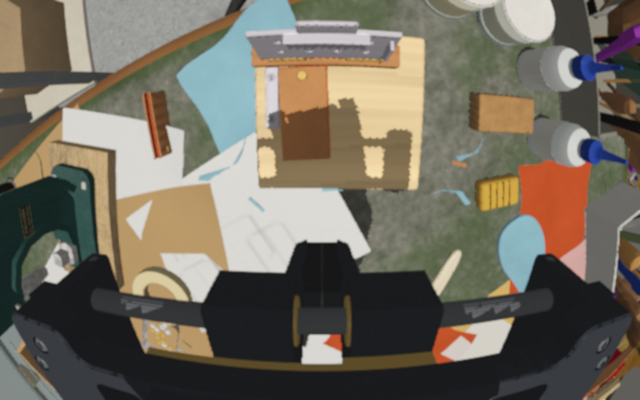

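The picture shows the block at (280,68)–(331,158) with its long side along the stop, the template still up, and the bystanders undisturbed. That was my last picture, so I'll measure by colour masks from here.

```bash
python3 -c "
from h import *
s=get_state();d=snapshot('wrist');f=cv2.cvtColor(d['frame'],cv2.COLOR_RGB2HSV);g=cv2.medianBlur(d['frame'],5);f=cv2.cvtColor(g,cv2.COLOR_RGB2HSV)
for n,p in dict(lit=(290,90),dark=(305,135),dark2=(310,150),bedlit=(390,80),bedsh=(350,140),rail=(350,62),stop=(271,100),stopsh=(272,115)).items():print(n,f[p[1],p[0]],g[p[1],p[0]])
for q in((280,70),(328,68),(283,161),(331,157)):print(q,wr(s,d,q,.025)[:2].round(1))
go(-45,68,60,0)"
```

```text
lit [ 14 139 196] [196 140  89]
dark [ 13 148 100] [100  67  42]
dark2 [ 13 146  98] [98 66 42]
bedlit [ 20  80 226] [226 202 155]
bedsh [ 19  98 125] [125 107  77]
rail [ 14 140 179] [179 126  81]
stop [162   6 220] [220 215 218]
stopsh [150   3  91] [91 90 91]
(280, 70) [28.2 42.4]
(328, 68) [29.5 -1.9]
(283, 161) [-58.8  41.1]
(331, 157) [-55.  -5.]
t 11.82 jig mm [-81.8   2.9 168.9] head deg 0.1 tilt [0.001 0.001] F [-0.1  0.5 -0.4] open 0.0
shift now-axes [ 36.9 -65.  108.9] shift goal-axes [ 36.8 -65.1 108.9] turn [-0.001 -0.001  0.001]
```

```bash
cat >> h.py <<'E'
def block():
    s=get_state();d=snapshot("wrist");f=cv2.cvtColor(cv2.medianBlur(d["frame"],5),cv2.COLOR_RGB2HSV)
    m=(f[:,:,0]<=16)&(f[:,:,1]>115)&(f[:,:,2]>35)
    ys,xs=np.nonzero(m);P=np.array([wr(s,d,q,.025)[:2] for q in zip(xs,ys)])
    k=(P[:,0]>-89)&(P[:,0]<33)&(P[:,1]>-99)&(P[:,1]<50)
    m2=np.zeros(m.shape,np.uint8);m2[ys[k],xs[k]]=1;m2=cv2.morphologyEx(m2,cv2.MORPH_OPEN,np.ones((3,3)))
    n,l,st,ce=cv2.connectedComponentsWithStats(m2);i=1+st[1:,4].argmax();ys,xs=np.nonzero(l==i)
    P=np.array([wr(s,d,q,.025)[:2] for q in zip(xs,ys)],np.float32);r=cv2.minAreaRect(P)
    print("block rect",np.round(r[0],1),np.round(r[1],1),round(r[2],1),"px",len(xs));print(cv2.boxPoints(r).round(1).tolist())
E
python3 -c "
from h import *
block()"
python3 -m jog '[[[0.018,-0.033,0,0,0,0],[0.017,-0.033,0,0,0,0],[0,0,0.05,0,0,0],[0,0,0.05,0,0,0],[0,0,0.05,0,0,0],[0,0,0,0,0,0]]]';python3 -c "
from h import *
where()"
```

```text
block rect [-11.1  20.5] [89.3 46.7] 2.1 px 4554
[[-56.599998474121094, 42.20000076293945], [-54.900001525878906, -4.5], [34.29999923706055, -1.2999999523162842], [32.599998474121094, 45.400001525878906]]
clock: 12.62
tool_pos: [0.5562, -0.0788, 0.0151]
eef_rot: [0.989, -0.146, -0.003, 0.0]
contact_force: [-0.2, 0.2, 0.5]
opening: 0.012
finger_force: 0.0
t 12.62 jig mm [-48.5  68.4  15.1] head deg 0.1 tilt [-0.005 -0.001] F [-0.3  0.1  0.5] open 0.01
```

```bash
python3 -m jog '[[[0,0.008,-0.004,0,0,0],[0,0.008,0,0,0,0],[0,0.008,0,0,0,0],[0,0.008,0,0,0,0],[0,0.008,0,0,0,0],[0,0.008,0,0,0,0],[0,0,0,0,0,0]]]';python3 -c "
from h import *
where();block()"
```

```text
clock: 13.5
tool_pos: [0.5365, -0.1216, 0.0224]
eef_rot: [0.989, -0.146, -0.008, -0.002]
contact_force: [-10.0, 9.0, 8.2]
opening: 0.005
finger_force: 6.8
t 13.50 jig mm [-54.9  21.7  22.4] head deg 0.1 tilt [-0.015  0.001] F [-12.2   5.7   8.2] open 0.0
block rect [-14.7   1.6] [91.5 47.1] 25.8 px 15574
[[-66.0999984741211, 2.9000000953674316], [-45.599998474121094, -39.5], [36.70000076293945, 0.4000000059604645], [16.200000762939453, 42.70000076293945]]
```

```bash
python3 -m jog '[[[-0.003,0.004,0.002,0,0,0],[-0.001,0.008,0.001,0,0,0],[0,0.008,0,0,0,0],[0,0.008,0,0,0,0],[0,0.008,0,0,0,0],[0,0,0,0,0,0]]]';python3 -c "
from h import *
where();block()"
```

```text
clock: 14.3
tool_pos: [0.5279, -0.1559, 0.0213]
eef_rot: [0.989, -0.146, -0.002, -0.002]
contact_force: [-5.2, 7.6, 16.2]
opening: 0.006
finger_force: 8.4
t 14.30 jig mm [-53.2 -13.6  21.3] head deg 0.1 tilt [-0.004  0.003] F [-7.2  5.7 16.2] open 0.01
block rect [-10.4 -19.5] [90.2 47.7] 50.5 px 16441
[[-57.5, -39.099998474121094], [-20.700000762939453, -69.5], [36.70000076293945, 0.10000000149011612], [-0.10000000149011612, 30.399999618530273]]
```

```bash
python3 -m jog '[[[-0.01,0,0,0,0,0],[-0.025,0,0.002,0,0,0],[0,0.017,0,0,0,0],[0,0.017,0,0,0,0],[0.01,0,0,0,0,0],[0.008,0,0,0,0,0],[0.008,0,0,0,0,0],[0.008,0,0,0,0,0],[0.008,0,0,0,0,0],[0.006,0,0,0,0,0],[0,0,0,0,0,0]]]';python3 -c "
from h import *
where();block()"
```

```text
clock: 15.72
tool_pos: [0.5065, -0.1896, 0.016]
eef_rot: [0.989, -0.146, -0.027, -0.001]
contact_force: [-37.9, 8.2, 29.1]
opening: 0.006
finger_force: 20.0
t 15.72 jig mm [-63.9 -52.   16. ] head deg 0.1 tilt [-0.053 -0.005] F [-38.7  -3.2  29.1] open 0.01
block rect [ -9.6 -21.7] [89.2 47.8] 52.1 px 18160
[[-55.900001525878906, -42.20000076293945], [-18.200000762939453, -71.5999984741211], [36.599998474121094, -1.2000000476837158], [-1.100000023841858, 28.200000762939453]]
```

```bash
python3 -m jog '[[[-0.012,0,-0.002,0,0,0],[-0.012,0,0,0,0,0],[0,-0.017,0,0,0,0],[0,-0.017,0,0,0,0],[0,0,0,0,0,0]]]';python3 -c "
from h import *
where();block();go(-63,-20,18,0)"
```

```text
clock: 16.4
tool_pos: [0.5091, -0.1531, 0.0188]
eef_rot: [0.989, -0.146, -0.011, 0.0]
contact_force: [-16.9, 1.7, 9.0]
opening: 0.005
finger_force: 8.4
t 16.40 jig mm [-72.  -16.3  18.8] head deg 0.1 tilt [-0.021 -0.004] F [-16.7  -3.2   9. ] open 0.0
block rect [-14.5  -6.1] [90.3 47.1] 34.1 px 18260
[[-65.0999984741211, -11.899999618530273], [-38.70000076293945, -50.900001525878906], [36.099998474121094, -0.30000001192092896], [9.800000190734863, 38.70000076293945]]
t 16.45 jig mm [-72.  -16.3  18.8] head deg 0.1 tilt [-0.021 -0.003] F [-16.4  -2.8   9.6] open 0.0
shift now-axes [9.1 3.7 0.6] shift goal-axes [9.  3.7 0.8] turn [0.003 0.021 0.001]
```

```bash
python3 -m jog '[[[-0.012,0,0,0,0,0],[-0.012,0,0,0,0,0],[-0.004,0,0,0,0,0],[0,0,0,0,0,0]]]';python3 -c "
from h import *
where();block()"
```

```text
clock: 16.95
tool_pos: [0.4932, -0.1471, 0.0198]
eef_rot: [0.989, -0.146, 0.001, -0.0]
contact_force: [-0.2, -0.1, -0.4]
opening: 0.006
finger_force: 0.0
t 16.95 jig mm [-88.9 -15.2  19.8] head deg 0.0 tilt [0.001 0.   ] F [-0.2 -0.2 -0.4] open 0.01
block rect [-14.8  -5.1] [90.2 47.2] 33.3 px 18366
[[-65.4000015258789, -10.199999809265137], [-39.5, -49.599998474121094], [35.900001525878906, -0.10000000149011612], [10.0, 39.29999923706055]]
```

```bash
python3 -m jog '[[[0,-0.018,0,0,0,0],[0,-0.018,0.001,0,0,0],[0.023,0,0.001,0,0,0],[0,0.008,0,0,0,0],[0,0.008,0,0,0,0],[0.001,0.008,0,0,0,0],[0.001,0.008,0,0,0,0],[0.002,0.008,0,0,0,0],[0.003,0.007,0,0,0,0],[0.003,0.007,0,0,0,0],[0.004,0.007,0,0,0,0],[0,0,0,0,0,0]]]';python3 -c "
from h import *
where();block()"
```

```text
clock: 18.5
tool_pos: [0.5208, -0.183, 0.0178]
eef_rot: [0.989, -0.147, 0.0, 0.0]
contact_force: [-0.2, -0.5, 0.1]
opening: 0.005
finger_force: 0.0
t 18.50 jig mm [-52.2 -41.6  17.8] head deg -0.0 tilt [ 0.001 -0.001] F [-0.1 -0.6  0.1] open 0.0
block rect [ -9.4 -20.6] [89.1 48. ] 76.9 px 16894
[[-42.900001525878906, -58.5], [3.799999952316284, -69.4000015258789], [24.100000381469727, 17.299999237060547], [-22.600000381469727, 28.299999237060547]]
```

```bash
python3 -m jog '[[[-0.015,0,0,0,0,0],[-0.01,0,0,0,0,0],[0,-0.015,0,0,0,0]]]'; python3 -m jog '[[[0,0,0,0,0,0],[0,0,0,0,0,0],[0,0,0,0,0,0],[0.012,0,0,0,0,0],[0.01,0,0,0,0,0],[0.008,0,0,0,0,0],[0.008,0,0,0,0,0],[0.008,0,0,0,0,0],[0.006,0,0,0,0,0],[0.004,0,0,0,0,0],[0,0,0,0,0,0]]]' 0.04;python3 -c "
from h import *
where();block()"
```

```text
clock: 18.92
tool_pos: [0.4999, -0.1608, 0.0177]
eef_rot: [0.989, -0.148, -0.001, 0.0]
contact_force: [1.0, 0.2, -0.8]
opening: 0.005
finger_force: 0.0
clock: 20.3
tool_pos: [0.5545, -0.1764, 0.0176]
eef_rot: [0.989, -0.147, -0.0, -0.0]
contact_force: [0.3, -0.0, -1.2]
opening: 0.453
finger_force: 0.2
t 20.30 jig mm [-21.8 -25.5  17.6] head deg 0.0 tilt [-0.  0.] F [ 0.3  0.1 -1.2] open 0.45
block rect [ 10.4 -15.4] [44.5 88.8] 0.6 px 13667
[[-12.199999809265137, 28.799999237060547], [-11.300000190734863, -60.099998474121094], [33.099998474121094, -59.599998474121094], [32.20000076293945, 29.200000762939453]]
```

```bash
python3 -m jog '[[[-0.013,0,0,0,0,0],[-0.013,0,0,0,0,0],[0,0.033,0,0,0,0],[0,0.033,0,0,0,0],[0,0,0,0,0,0]]]'; python3 -m jog '[[[0,0,0,0,0,0],[0,0,0,0,0,0],[0.025,0,0,0,0,0],[0.025,0,0,0,0,0],[0,-0.008,0,0,0,0],[0,-0.008,0,0,0,0],[0,-0.006,0,0,0,0],[0,-0.004,0,0,0,0],[0,-0.004,0,0,0,0],[0,0,0,0,0,0]]]' 0;python3 -c "
from h import *
where();block()"
```

```text
clock: 20.98
tool_pos: [0.5093, -0.2361, 0.0179]
eef_rot: [0.989, -0.149, 0.0, 0.002]
contact_force: [0.5, -0.2, 0.1]
opening: 0.452
finger_force: 0.0
clock: 22.22
tool_pos: [0.5671, -0.2176, 0.0178]
eef_rot: [0.989, -0.146, 0.0, -0.0]
contact_force: [-0.2, -0.6, 0.4]
opening: 0.008
finger_force: 0.0
t 22.23 jig mm [  2.3 -61.2  17.8] head deg 0.0 tilt [0. 0.] F [-0.  -0.6  0.4] open 0.01
block rect [ 5.6 -2.1] [30.8 92.2] 10.3 px 4935
[[-17.799999237060547, 40.5], [-1.2000000476837158, -50.20000076293945], [29.100000381469727, -44.70000076293945], [12.5, 46.0]]
```

```bash
python3 -m jog '[[[0,-0.002,0,0,0,0],[0,-0.001,0,0,0,0]]]'; python3 -m jog '[[[0,-0.001,0,0,0,0]]]'; python3 -c "
from h import *
where()"
```

```text
clock: 22.52
tool_pos: [0.5681, -0.2154, 0.0178]
eef_rot: [0.989, -0.147, 0.0, 0.0]
contact_force: [-0.6, -1.6, -0.0]
opening: 0.008
finger_force: 1.2
clock: 22.65
tool_pos: [0.5681, -0.2154, 0.0178]
eef_rot: [0.989, -0.147, 0.0, 0.001]
contact_force: [-1.0, -3.6, -0.1]
opening: 0.007
finger_force: 1.8
t 22.65 jig mm [  2.5 -58.8  17.8] head deg -0.0 tilt [ 0.    -0.001] F [ 0.1 -3.7 -0.1] open 0.01
```

```bash
python3 -m jog '[[[0,0.012,0,0,0,0],[0,0.008,0,0,0,0],[0,0,0,0,0,0]]]' && python3 -c "
from h import *
where()" && python3 -m jog '[[[-0.03,0,0,0,0,0],[-0.03,0,0,0,0,0],[0,0,0,0,0,0]]]' && python3 -c "
from h import *
where();block()"
```

```text
clock: 23.02
tool_pos: [0.5619, -0.2346, 0.0177]
eef_rot: [0.989, -0.148, -0.0, 0.0]
contact_force: [0.4, 0.5, 0.4]
opening: 0.001
finger_force: 0.0
t 23.02 jig mm [  2.2 -79.1  17.7] head deg -0.1 tilt [-0.    -0.001] F [0.3 0.6 0.4] open 0.0
clock: 23.4
tool_pos: [0.5026, -0.2149, 0.0177]
eef_rot: [0.989, -0.146, -0.002, -0.0]
contact_force: [0.3, -0.3, -0.7]
opening: 0.0
finger_force: 0.0
t 23.40 jig mm [-60.2 -77.4  17.7] head deg 0.0 tilt [-0.004  0.   ] F [ 0.4 -0.2 -0.7] open 0.0
block rect [11.1 -1.5] [90.2 43.9] 89.9 px 13624
[[-10.899999618530273, -46.5], [33.0, -46.599998474121094], [33.20000076293945, 43.599998474121094], [-10.800000190734863, 43.70000076293945]]
```

```bash
python3 -m jog '[[[0,-0.026,0,0,0,0],[0,-0.026,0,0,0,0],[0,-0.024,0,0,0,0],[0.012,0,0,0,0,0],[0.012,0,0,0,0,0],[0.010,0,0,0,0,0],[0.004,0,0,0,0,0],[0.002,0,0,0,0,0]]]' 0.04;python3 -c "
from h import *
where()";python3 -m jog '[[[0.002,0,0,0,0,0],[0,0,0,0,0,0]]]';python3 -c "
from h import *
where();block()"
```

```text
clock: 24.45
tool_pos: [0.5612, -0.1553, 0.0174]
eef_rot: [0.989, -0.148, -0.004, 0.0]
contact_force: [-8.7, 1.0, 8.0]
opening: 0.459
finger_force: 4.4
t 24.45 jig mm [-21.5  -3.4  17.4] head deg -0.1 tilt [-0.008 -0.002] F [-8.6 -1.5  8. ] open 0.46
clock: 24.7
tool_pos: [0.5612, -0.1553, 0.0173]
eef_rot: [0.989, -0.147, -0.006, 0.0]
contact_force: [-10.0, 1.5, 8.9]
opening: 0.453
finger_force: 5.0
t 24.70 jig mm [-21.5  -3.4  17.3] head deg -0.1 tilt [-0.012 -0.002] F [-10.   -1.5   8.9] open 0.45
block rect [7.4 0.1] [88.6 37.6] 89.9 px 12531
[[-11.5, -44.099998474121094], [26.100000381469727, -44.20000076293945], [26.299999237060547, 44.400001525878906], [-11.300000190734863, 44.5]]
```

```bash
python3 -m jog '[[[-0.015,0,0,0,0,0],[-0.015,0,-0.01,0,0,0],[0,0,-0.05,0,0,0],[0,0,-0.05,0,0,0],[0,0,-0.05,0,0,0],[0,0,0,0,0,0]]]'; python3 -c "
from h import *
go(98,8,175,0);print(get_state()['q'].round(2));block()
d=snapshot('top');f=cv2.cvtColor(d['frame'],cv2.COLOR_RGB2HSV);m=(f[:,:,0]>105)&(f[:,:,0]<130)&(f[:,:,1]>150);ys,xs=np.nonzero(m[:130,220:400]);print('chair px rows',ys.max(),xs.min()+220,xs.max()+220)
c=(310,ys.max())
for z in(0,.1,.2,.3):print(z,RJ.inv().apply(ray(d,c,z)-[J[0],J[1],0]).round(3))
for p in((385,128),(410,145)):print('cup',[ (RJ.inv().apply(ray(d,p,z)-[J[0],J[1],0])*1000).round() for z in(.05,.1)])
"
```

```text
clock: 25.5
tool_pos: [0.5414, -0.1481, 0.1816]
eef_rot: [0.989, -0.147, 0.005, 0.0]
contact_force: [0.1, 0.3, -0.7]
opening: 0.452
finger_force: 0.0
t 25.50 jig mm [-42.5  -2.2 181.6] head deg -0.1 tilt [0.009 0.001] F [-0.   0.3 -0.7] open 0.45
shift now-axes [140.5 -10.3   7.9] shift goal-axes [140.5 -10.2   6.6] turn [-0.001 -0.009 -0.001]
[ 0.22  0.68 -0.05  1.83  0.06  0.63 -1.74]
block rect [10.9  0.6] [88.3 44. ] 90.0 px 3938
[[-11.100000381469727, -43.5], [32.900001525878906, -43.599998474121094], [33.0, 44.70000076293945], [-11.0, 44.79999923706055]]
chair px rows 107 233 380
0 [0.176 0.059 0.   ]
0.1 [0.134 0.049 0.1  ]
0.2 [0.091 0.039 0.2  ]
0.3 [0.049 0.028 0.3  ]
cup [array([ 136., -133.,   50.]), array([ 116., -130.,  100.])]
cup [array([ 106., -198.,   50.]), array([  87., -192.,  100.])]
```

```bash
python3 -c "
from h import *
t=snapshot('top');s=snapshot('scene')
def ex(d,r0,r1,c0,c1):
  f=cv2.cvtColor(d['frame'],cv2.COLOR_RGB2HSV);m=np.zeros((400,640),np.uint8);m[r0:r1,c0:c1]=((f[:,:,0]>105)&(f[:,:,0]<130)&(f[:,:,1]>150)&(f[:,:,2]<140))[r0:r1,c0:c1]
  n,l,st,_=cv2.connectedComponentsWithStats(m);i=1+st[1:,4].argmax();print(st[i]);return l==i
a=ex(t,0,130,200,420);b=ex(s,0,170,380,640)
# for heights, project top-view lower boundary into scene, see whether it lies on navy mask
for z in(-.5,-.4,-.3,-.2,-.1,0,.1,.2,.3):
  o=[]
  for c in range(245,380,15):
    col=np.nonzero(a[:,c])[0]
    for r in range(col.min(),col.max(),8):
      u=proj(s,ray(t,(c,r),z)).round().astype(int)
      if 0<=u[0]<640 and 0<=u[1]<400:o.append(b[u[1],u[0]])
  print(z,len(o),np.mean(o) if o else None)
print([np.nonzero(b[:,c])[0].max() for c in range(450,600,20) if b[:,c].any()])
"
```

```text
[  233     0   148   107 12222]
[  434     0   161   158 21630]
-0.5 104 0.0
-0.4 104 0.0
-0.3 104 0.0
-0.2 104 0.0
-0.1 104 0.0
0 104 0.0
0.1 104 0.18269230769230768
0.2 104 0.22115384615384615
0.3 104 0.09615384615384616
[np.int64(134), np.int64(144), np.int64(150), np.int64(155), np.int64(157), np.int64(154), np.int64(135), np.int64(82)]
```

```bash
python3 -c "
from h import *
t=snapshot('top');s=snapshot('scene')
def ex(d,r0,r1,c0,c1):
  f=cv2.cvtColor(d['frame'],cv2.COLOR_RGB2HSV);m=np.zeros((400,640),np.uint8);m[r0:r1,c0:c1]=((f[:,:,0]>105)&(f[:,:,0]<130)&(f[:,:,1]>150)&(f[:,:,2]<140))[r0:r1,c0:c1]
  n,l,st,_=cv2.connectedComponentsWithStats(m);i=1+st[1:,4].argmax();return l==i
a=ex(t,0,130,200,420);b=ex(s,0,170,380,640)
for c in(250,280,310,340,370):
  col=np.nonzero(a[:,c])[0]
  for r in (col.max()-2,(col.max()+col.min())//2,col.min()+2):
    zz=[z for z in np.arange(-.5,.7,.02) if (lambda u:0<=u[0]<640 and 0<=u[1]<400 and b[u[1],u[0]])(proj(s,ray(t,(c,r),z)).round().astype(int))]
    if zz: print(c,r,'z',round(zz[0],2),round(zz[-1],2),[(RJ.inv().apply(ray(t,(c,r),z)-[J[0],J[1],0])*1000).round().tolist() for z in(zz[0],zz[-1])])
    else: print(c,r,'none',[proj(s,ray(t,(c,r),z)).round().tolist() for z in(0,.1,.2)])
"
```

```text
250 87 none [[365.0, 152.0], [358.0, 126.0], [349.0, 97.0]]
250 44 none [[394.0, 141.0], [386.0, 117.0], [376.0, 89.0]]
250 2 none [[420.0, 131.0], [412.0, 108.0], [402.0, 82.0]]
280 100 none [[374.0, 165.0], [366.0, 137.0], [356.0, 106.0]]
280 51 none [[408.0, 151.0], [399.0, 126.0], [388.0, 96.0]]
280 2 none [[439.0, 139.0], [430.0, 115.0], [419.0, 87.0]]
310 81 none [[407.0, 169.0], [397.0, 141.0], [386.0, 109.0]]
310 41 none [[434.0, 158.0], [424.0, 131.0], [413.0, 101.0]]
310 2 z 0.04 0.22 [[444.0, 112.0, 40.0], [322.0, 84.0, 220.0]]
340 79 none [[429.0, 179.0], [419.0, 149.0], [406.0, 116.0]]
340 40 z 0.14 0.14 [[292.0, 9.0, 140.0], [292.0, 9.0, 140.0]]
340 2 z 0.04 0.32 [[459.0, 36.0, 40.0], [265.0, 12.0, 320.0]]
370 81 none [[451.0, 191.0], [439.0, 159.0], [425.0, 124.0]]
370 46 z 0.14 0.28 [[291.0, -61.0, 140.0], [207.0, -60.0, 280.0]]
370 11 z 0.08 0.36 [[421.0, -45.0, 80.0], [230.0, -48.0, 360.0]]
```

```bash
python3 -m jog '[[[0,0,0,0,0,-0.175],[0,0,0,0,0,-0.175],[0,0,0,0,0,-0.175],[0,0,0,0,0,-0.175],[0,0,0,0,0,-0.175],[0,0,0,0,0,-0.175],[0,0,0,0,0,-0.175],[0,0,0,0,0,-0.175],[0,0,0,0,0,-0.175],[0,0,0,0,0,-0.175],[0,0,0,0,0,-0.175],[0,0,0,0,0,-0.175]]]' 0;python3 -m jog '[[[0,0,0,0,0,-0.175],[0,0,0,0,0,-0.175],[0,0,0,0,0,-0.175],[0,0,0,0,0,-0.175],[0,0,0,0,0,-0.175],[0,0,0,0,0,-0.169],[0,0,0,0,0,0]]]';python3 -c "
from h import *
go(92,10,182,180);print(get_state()['q'].round(2))"
```

```text
clock: 27.3
tool_pos: [0.5379, -0.1466, 0.1765]
eef_rot: [0.617, 0.787, -0.0, -0.001]
contact_force: [-0.3, -0.2, -0.4]
opening: 0.006
finger_force: 0.0
clock: 28.18
tool_pos: [0.5379, -0.1466, 0.1765]
eef_rot: [0.146, 0.989, 0.001, -0.001]
contact_force: [-0.4, 0.1, 0.1]
opening: 0.007
finger_force: 0.0
t 28.18 jig mm [-46.3  -1.8 176.5] head deg -180.0 tilt [-0.002  0.001] F [-0.4 -0.1  0.1] open 0.01
shift now-axes [-138.3   11.7   -5.8] shift goal-axes [-138.3   11.8   -5.5] turn [ 0.001 -0.002  0.001]
[ 0.7   0.84 -0.93  1.81  0.83  0.94  0.67]
```

```bash
python3 -m jog '[[[-0.035,0.004,-0.002,0,0,0],[-0.035,0.004,-0.002,0,0,0],[-0.035,0.004,-0.002,0,0,0],[-0.033,0,0,0,0,0],[0,0,0,0,0,0]]]';python3 -c "
from h import *
go(92,10,80,180);print(get_state()['q'].round(2))
s=get_state();d=snapshot('wrist');g=cv2.cvtColor(d['frame'],cv2.COLOR_RGB2HSV)
m=((g[:,:,1]<25)&(g[:,:,2]>70)).astype(np.uint8)
n,l,st,ce=cv2.connectedComponentsWithStats(m)
for i in range(1,n):
  if st[i,4]>400: print(st[i],ce[i].round())
"
```

```text
clock: 28.8
tool_pos: [0.6755, -0.175, 0.1825]
eef_rot: [0.148, 0.989, 0.0, 0.0]
contact_force: [-0.6, 0.1, -0.3]
opening: 0.007
finger_force: 0.0
t 28.80 jig mm [ 93.5  11.  182.5] head deg 179.9 tilt [0.    0.001] F [-0.6 -0.1 -0.3] open 0.01
shift now-axes [  1.6  -1.  102.5] shift goal-axes [  1.5  -1.  102.5] turn [ 0.001  0.    -0.002]
[ 0.59  0.99 -0.91  1.35  0.79  1.18  0.88]
[   0    0   43   79 2617] [17. 35.]
[ 291    0  286  126 9066] [477.  52.]
[357  61  12  60 679] [363.  90.]
[  52   69   61   43 2030] [82. 89.]
[  69  129   63   52 2189] [102. 153.]
[ 239  128  145   35 3815] [311. 144.]
[  392   145   154   155 14301] [482. 216.]
[  102   163   239   140 16283] [198. 238.]
[ 326  179   72   54 1716] [362. 205.]
[  0 245  45  38 475] [ 21. 263.]
[551 245  28  28 431] [568. 256.]
[   0  285   63  115 3465] [ 19. 358.]
[ 439  297   87   58 2312] [482. 320.]
[ 130  317   57   36 1314] [157. 334.]
[ 581  349   59   51 1263] [609. 377.]
```

```bash
python3 -c "
from h import *
s=get_state();d=snapshot('wrist')
for p in((311,128),(311,163),(239,140),(384,140),(362,180),(362,233)):print(p,[wr(s,d,p,z)[:2].round(1).tolist() for z in(.03,.06,.1)])"
python3 -m jog '[[[0,0,0.04,0,0,0],[0,0,0.035,0,0,0],[0,0,0.03,0,0,0],[0,0,0,0,0,0]]]';python3 -c "
from h import *
where()"
```

```text
(311, 128) [[39.8, 1.5], [36.8, 2.5], [32.7, 3.9]]
(311, 163) [[74.4, 1.2], [67.9, 2.3], [59.2, 3.7]]
(239, 140) [[50.2, -70.1], [46.1, -61.9], [40.6, -50.9]]
(384, 140) [[50.8, 72.8], [46.7, 66.7], [41.1, 58.5]]
(362, 180) [[91.8, 52.2], [83.5, 48.2], [72.4, 42.7]]
(362, 233) [[150.4, 54.8], [136.2, 50.5], [117.3, 44.7]]
clock: 29.4
tool_pos: [0.6713, -0.1749, 0.0763]
eef_rot: [0.145, 0.989, -0.0, -0.003]
contact_force: [0.2, 0.7, -0.2]
opening: 0.002
finger_force: 0.0
t 29.40 jig mm [89.5  9.9 76.3] head deg -179.8 tilt [-0.006 -0.002] F [-0.   0.7 -0.2] open 0.0
```

```bash
python3 -m jog '[[[0.012,0,0,0,0,0],[0.01,0,0,0,0,0],[0.008,0,0,0,0,0],[0.008,0,0,0,0,0],[0.008,0,0,0,0,0],[0.008,0,0,0,0,0],[0.008,0,0,0,0,0],[0.008,0,0,0,0,0],[0.006,0,0,0,0,0],[0,0,0,0,0,0]]]';python3 -c "
from h import *
where()"
```

```text
clock: 30.65
tool_pos: [0.6006, -0.1529, 0.0787]
eef_rot: [0.145, 0.989, -0.0, -0.0]
contact_force: [1.1, 0.2, -0.2]
opening: 0.006
finger_force: 0.0
t 30.65 jig mm [15.5 10.4 78.7] head deg -179.8 tilt [-0.001 -0.   ] F [ 1.   0.5 -0.2] open 0.01
```

```bash
python3 -m jog '[[[0.006,0,0,0,0,0],[0.006,0,0,0,0,0],[0.006,0,0,0,0,0],[0.006,0,0,0,0,0],[0,0,0,0,0,0],[0,0,0,0,0,0],[0,0,0,0,0,0],[0,0,0,0,0,0],[0,0,0,0,0,0],[0,0,0,0,0,0]]]';python3 -c "
from h import *
where();s=get_state();d=snapshot('wrist');g=cv2.cvtColor(d['frame'],cv2.COLOR_RGB2HSV)
m=((g[:,:,1]<25)&(g[:,:,2]>70)).astype(np.uint8)
m[:60]=0
n,l,st,ce=cv2.connectedComponentsWithStats(m)
for i in range(1,n):
  if st[i,4]>400: 
    x,y,w,h=st[i,:4];print(st[i],[wr(s,d,p,.03)[:2].round().tolist() for p in((x,y),(x+w,y+h))])
"
```

```text
clock: 31.9
tool_pos: [0.5784, -0.1461, 0.0787]
eef_rot: [0.145, 0.989, -0.0, 0.0]
contact_force: [0.9, 0.4, -0.4]
opening: 0.007
finger_force: 0.0
t 31.90 jig mm [-7.7 10.5 78.7] head deg -179.8 tilt [ 0. -0.] F [ 0.7  0.6 -0.4] open 0.01
[  269    60   354   171 19942] [[-114.0, -22.0], [13.0, 333.0]]
[554  60  33  38 597] [[-134.0, 185.0], [-111.0, 227.0]]
[   0  167   67   70 3203] [[-57.0, -322.0], [15.0, -225.0]]
[ 227  185  167   88 9365] [[-33.0, -53.0], [35.0, 66.0]]
[  28  241   66   51 1479] [[25.0, -300.0], [74.0, -212.0]]
[ 448  270   80   32 1257] [[35.0, 110.0], [81.0, 209.0]]
[ 440  296   87   63 2757] [[60.0, 108.0], [172.0, 249.0]]
[581 363  56  37 806] [[224.0, 381.0], [580.0, 905.0]]
[  0 366  31  34 569] [[360.0, -679.0], [453.0, -633.0]]
```

```bash
python3 -m jog '[[[0.007,-0.005,0.02,0,0,0],[0,0,0.015,0,0,0],[0,0,0.006,0,0,0],[0,0,0.003,0,0,0],[0,0,0.002,0,0,0],[0,0,0,0,0,0]]]';python3 -c "
from h import *
where()"; python3 -m jog '[[[0,0,0.002,0,0,0],[0,0,0.002,0,0,0]]]' >/dev/null;python3 -c "
from h import *
where()"
```

```text
clock: 32.7
tool_pos: [0.5705, -0.1488, 0.033]
eef_rot: [0.145, 0.989, 0.0, 0.0]
contact_force: [-0.3, -0.1, 0.4]
opening: 0.003
finger_force: 0.0
t 32.70 jig mm [-14.5   5.6  33. ] head deg -179.8 tilt [0.001 0.   ] F [-0.2 -0.2  0.4] open 0.0
t 32.95 jig mm [-14.3   5.7  31.7] head deg -179.8 tilt [ 0.002 -0.001] F [-8.1 -3.6 33.1] open 0.0
```

```bash
python3 -m jog '[[[0,0,-0.01,0,0,0],[0,0,-0.04,0,0,0],[0,0,-0.04,0,0,0],[0,0,-0.03,0,0,0],[0,0,0,0,0,0],[0,0,0,0,0,0]]]';python3 -c "
from h import *
where();s=get_state();d=snapshot('wrist');g=cv2.cvtColor(d['frame'],cv2.COLOR_RGB2HSV)
m=((g[:,:,1]<25)&(g[:,:,2]>70)).astype(np.uint8)
n,l,st,ce=cv2.connectedComponentsWithStats(m)
for i in range(1,n):
  if st[i,4]>1500: 
    x,y,w,h=st[i,:4];print(st[i],[wr(s,d,p,.0315)[:2].round().tolist() for p in((x,y),(x+w,y+h))])
"
```

```text
clock: 33.7
tool_pos: [0.5696, -0.1492, 0.1479]
eef_rot: [0.145, 0.989, -0.0, -0.001]
contact_force: [-0.7, 1.2, -0.4]
opening: 0.005
finger_force: 0.0
t 33.70 jig mm [-15.2   4.9 147.9] head deg -179.8 tilt [-0.001 -0.001] F [-1.   0.9 -0.4] open 0.01
[  259     0   328   215 26355] [[-185.0, -48.0], [13.0, 334.0]]
[ 442    0   76   38 1884] [[-192.0, 110.0], [-169.0, 191.0]]
[ 580    0   60   89 2366] [[-237.0, 287.0], [-158.0, 417.0]]
[   0   25   31  125 2211] [[-249.0, -421.0], [-69.0, -351.0]]
[  44  158   66   58 2390] [[-58.0, -324.0], [13.0, -226.0]]
[ 256  171  127   74 6629] [[-34.0, -53.0], [39.0, 65.0]]
[  74  221   63   52 1736] [[21.0, -290.0], [83.0, -207.0]]
[ 420  228  121   74 4541] [[21.0, 100.0], [137.0, 297.0]]
[ 439  296   87   64 2914] [[105.0, 135.0], [257.0, 324.0]]
[ 129  316   85   40 2193] [[155.0, -245.0], [206.0, -132.0]]
```

The plate measures x -34 to 39 and y -53 to 65, which matches the closed template, and the arm is clear of it.

```bash
python3 -c "
from plant import *
print(finish_job())"
```

```text
the job is handed in; nothing more can be done
None
```

I handed the job in at about 34 s with the block flat and, by my last measurement, home against the rail and stop, and the template closed over it; on the way I accidentally spun the block a quarter turn and pushed it back, with finger forces up to about 60 N, and the hand-in returned no verdict.

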